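# Clear the warming plate and open the drawer behind it

## Task

The steel canister on the warming plate blocks the drawer of the small white unit behind it. Lift the canister by its bow, stand it gently upright and wholly on the round cork mat, then pull the drawer out until you feel its stop and leave it there. The unit is light and not fixed, so do not drag it along, and leave the bottles, jar and beaker on the bench, plate and unit standing where they are.

Things in the scene. Friction and masses are not known exactly. Their poses are not given: they have to be found in the camera images.
- canister: Closed steel canister, 70 mm diameter, 108 mm high to the lid, about 0.45 kg, with a fixed flat carrying bow over the lid. It starts on the warming plate. Origin at the centre of its underside, z up; the bow's bar runs along the canister's y axis.
- bow (a point): Middle of the bow's bar, 165 mm above the canister's underside. The bar is 64 mm long (52 mm free between its two uprights), 12 mm wide and 10 mm high; 52 mm of free air lie between bar and lid. Axes as the canister's.
- plate: Slim white warming plate with a black top, 180 x 300 mm, 30 mm high, fixed, on the bench right in front of the drawer unit and square with it. Origin at the centre of its underside.
- mat: Round cork mat, 130 mm diameter, 6 mm thick, fixed to the bench left or right of the warming plate. Origin at the centre of its underside.
- rack: Yellow tube rack with tubes, 170 x 85 mm, 89 mm high over the tube caps, fixed, on the other side of the warming plate from the mat. Origin at the centre of its underside.
- unit: White drawer unit, 220 mm deep (x), 260 wide (y), 195 high, loose, about 3 kg: some 20 N on the stopped drawer drag it. Origin under its centre; front face at its x = -110 mm, looking along -x. Its grey top slab (underside at 180 mm) overhangs the front by 15 mm, so reach the handle below with the gripper tilted 20 to 45 degrees, fingers pointing down and towards the unit.
- drawer_grip (a point): Middle of the drawer's handle: an upright square steel bar 40 mm high, 12 mm wide (unit's y) and 14 mm deep (x), held 28 mm clear of the drawer front by a short stem at its top and bottom. It stands 85 mm above the bench and 35 mm before the drawer front. Axes as the unit's; moves with the drawer. Pinch it across its 12 mm width.
- drawer (a joint): How far the drawer (front 154 mm wide, from 53 to 149 mm above the bench) is out, in m: 0 shut, growing as it comes out along the unit's -x. It starts shut or a little ajar and runs with light friction of about 3 N. The place of its stop is not marked: it must be felt, somewhere between 80 and 140 mm out.
- bottle_left: White plastic bottle with cap, 38 mm diameter, 90 mm high, standing on the plate's +y end. Origin under its centre.
- bottle_right: White plastic bottle with cap, 38 mm diameter, 75 mm high, standing on the plate's -y end. Origin under its centre.
- flask: White plastic bottle, 60 mm diameter, 120 mm high, on top of the unit. Origin under its centre.
- jar: Amber jar, 56 mm diameter, 70 mm high, on top of the unit. Origin under its centre.
- beaker: Clear open beaker, 70 mm diameter, 90 mm high, on the bench at the left (+y) of the unit. Origin under its centre.
- wash: Green bottle with black cap, 60 mm diameter, 150 mm high, on the bench at the right (-y) of the unit. Origin under its centre.
Not all that is in view belongs to the job. Leave any purple or red look-alike of the canister alone.

How it is judged:
On the way, in this order (a step that is already met when the one before it is completed fails the run):
1. the canister stands upright on the mat and is released (horizontal distance between canister and mat below 0.03 m and z of canister in the frame of mat between 0.003 and 0.01 m and angle between canister's own z axis and vertical below 0.1 rad and contact force between the fingers and canister below 0.5 N and linear speed of canister below 0.02 m/s), for 0.2 s.
2. the drawer is out at its stop (value of joint drawer above 0.111 m), for 0.2 s.
At the end, for the whole second after the job is handed in: The canister stands upright and at rest on the cork mat, its centre within 30 mm of the mat's; the drawer is within 4 mm of its stop; the unit is within 12 mm of where it stood (horizontal distance between canister and mat below 0.03 m and z of canister in the frame of mat between 0.003 and 0.01 m and angle between canister's own z axis and vertical below 0.1 rad and linear speed of canister below 0.02 m/s and value of joint drawer above 0.111 m and distance of unit from where it was at the start of the episode below 0.012 m); the robot touches nothing.
It fails at once if the unit is dragged or pushed more than 12 mm (distance of unit from where it was at the start of the episode above 0.012 m).
It fails at once if the canister is tipped by more than 30 degrees (angle between canister's own z axis and vertical above 0.52 rad).
It fails at once if the canister is dropped or slammed onto the mat (over 80 N) (contact force between canister and mat above 80 N).
It fails at once if a bottle, the jar or the beaker is tipped or shifted more than 30 mm (angle between any of bottle_left, bottle_right, flask, jar, beaker, wash's own z axis and vertical above 0.4 rad or distance of any of bottle_left, bottle_right, flask, jar, beaker, wash from where it was at the start of the episode above 0.03 m).
It also fails if it takes over 59 s, if anything falls off the work surface, if the arm or the gripper's body presses on something with over 40 N, if the wrist force passes 120 N, or if a joint passes its speed limit or range.

## Robot

A 6-joint arm with a two-finger parallel gripper is mounted at the origin on the work surface. World frame = base frame: x ahead of the robot, y to its left, z up, the work surface at z = 0. Lengths are in m, angles in rad, forces in N, time in s.
With the tool pointing down it reaches from about 0.375 to 0.9 m from the base axis. Payload 3.1 kg.
Tool frame: the origin (TCP) lies midway between the tips of the shut fingers; the grasp point (between the pads) lies 19 mm behind it (manip.pinch_z is the distance from the TCP to the grasp point, in m); z points along the fingers, y is the line along which they close (so a half turn about z gives the same grasp; the last joint's range is limited). The gripper opens to 85 mm and grips with 20 to 120 N. Pads are 22 mm wide; open, the fingers measure 114 mm over their backs; the gripper's body (76 mm by 85 mm) begins 54 mm behind the grasp point. The pads swing forward as they close: fully open they stand 13 mm farther back than shut.
Start: joints at [-1.427, 0.527, 1.433, -0, 1.181, -0.178], TCP at [0.198, -0.593, 0.231] pointing down, gripper open.
Joint ranges: [-3.08, 3.08], [-0.75, 2.2], [0.22, 2.44], [-1.43, 4.57], [0, 2.65], [-2.85, 2.85]. Speed limits (rad/s): [2.79, 2.79, 3.14, 3.14, 3.14, 3.14].

## Interface

Orientations are given as a unit quaternion [x, y, z, w].
In Python, from station import manip, viewer, ticket gives the robot as it stands.
- The arm moves only by the shell command python3 -m creep 'ROWS' [FORCE]. ROWS is JSON, a list of rows, each an object with "slide": the shift along the tool's x, y, z in cm, a list of three; "angular": the turn, a rotation vector about the tool's x, y, z in rad, a list of three; "claw": the opening, from -1 (shut) to 1 (fully open). A call has 1 to 10 rows; each row shifts and turns the commanded pose from where the row before left it, along the tool's axes as they then stand; what a row does not reach is not made up. A row lasts 1/12 s, in which the tool goes at most 41.7 mm and 7.16 degrees, less where a joint would pass 70% of its speed; a pose out of reach is approached as far as the arm can. A call with a gripper value outside its range is refused whole. The fingers move at their own pace and stop on an object; FORCE is the grip in N (left out, the last holds). Time passes only in rows, so rows that do not move let the fingers close. It gives the time, the measured TCP pose, the force, the opening and the grip force at its end, in the units of the state.
- manip.sense(): the state, without advancing time (a new reading comes with each control period).
- viewer.snapshot(name): name is "scene" or "top"; returns the picture (384x512x3 uint8, blue, green, red); there is no depth.
- viewer.calibration(name): a dict with "fov_y" (degrees; the focal length in pixels is half the picture's height over the tangent of half this angle, whatever the lens; pixels are square), "cx", "cy" (the principal point, pixels), "k1" (the pictures are not rectified: a ray, as slopes to the right and down, at radius r is drawn at 1 + k1 r^2 times it, then the intrinsics apply), "T" (4x4, takes a point from camera to world coordinates). Camera axes: x right, y up, looking along -z (the intrinsics and any distortion apply to the point x, -y, -z); pixel columns grow to the right and rows downward; lengths in m; the calibration is good to about 2 mm. A picture is of the moment at which its call begins. calibration takes no time and is no camera call.
- ticket.sign_off(): hands the job in; it is judged then, once.
The state is a dict: "t": time; "q": joint angles; "qd": joint speeds; "tau": joint torques, N m; "tcp_pos": TCP position; "tool_rot": TCP orientation; "force": force on the tool from outside, world axes, zero at the start; "ft_torque": the same for the moment, N m; "finger_gap": opening from 0.0 (shut) to 1.0 (fully open); "gripper_force": force on a finger pad.
Only numpy, scipy, OpenCV 4.12 (cv2) and the standard library are available. Lean on these libraries where they do the work, as an engineer would, in place of code of your own. Each camera call takes 0.05 s, during which the arm holds its last target. There are 200 camera calls.

## Working session

There is one attempt and no reset: what is moved stays moved. The work goes in short steps, Python scripts to look and compute and a shell command to move; the robot and the scene stay as the last step left them, time stands still between calls to the robot, and variables do not carry over. Pictures are saved under pics/ and viewed, at most 10 in all, crops included, and the job is handed in when it is done.

```bash
mkdir -p pics; ls; python3 - <<'E'
from station import manip, viewer
import cv2
for n in("scene","top"):
    cv2.imwrite(f"pics/{n}0.png",viewer.snapshot(n)); c=viewer.calibration(n); print(n,c)
print(manip.sense(), manip.pinch_z)
E
```

```text
pics
scene {'fov_y': 48.09147352516325, 'cx': 258.5009427022061, 'cy': 191.5022483292097, 'k1': -0.11672108903473406, 'T': array([[ 0.85908265, -0.39267612,  0.3283024 ,  0.88065973],
       [ 0.51159464,  0.67849957, -0.52717099, -0.51347062],
       [-0.01574558,  0.6208412 ,  0.78377821,  0.90191047],
       [ 0.        ,  0.        ,  0.        ,  1.        ]])}
top {'fov_y': 52.53744905006951, 'cx': 257.892047361613, 'cy': 191.0107078697289, 'k1': -0.0867240698575259, 'T': array([[-0.02292717,  0.9982309 , -0.05485812,  0.50967045],
       [-0.9994647 , -0.02160544,  0.02456665,  0.01007911],
       [ 0.02333796,  0.055392  ,  0.9981919 ,  1.20625728],
       [ 0.        ,  0.        ,  0.        ,  1.        ]])}
{'t': 0.1, 'q': array([-1.42751874e+00,  5.28363427e-01,  1.43378509e+00, -3.61901648e-05,
        1.18137447e+00, -1.78502711e-01]), 'qd': array([ 1.98847521e-03, -3.18885109e-03, -3.42566834e-03, -5.56394288e-04,
        8.31354864e-06,  6.21275219e-04]), 'tau': array([ 4.15018339e-04, -4.43303418e+01, -1.78586322e+01, -2.02065025e-04,
        3.91752124e-03, -1.72861098e-05]), 'tcp_pos': array([ 0.19758354, -0.59226948,  0.23043399]), 'tool_rot': array([ 9.87083513e-01,  1.60203644e-01,  2.67113546e-07, -9.65310537e-04]), 'force': array([ 0.31492799, -0.00941947, -0.42805281]), 'ft_torque': array([0.05190962, 0.0352564 , 0.02711735]), 'gripper_force': 0.0, 'finger_gap': 1.0028330500013207} 0.0187
```

View pics/scene0.png

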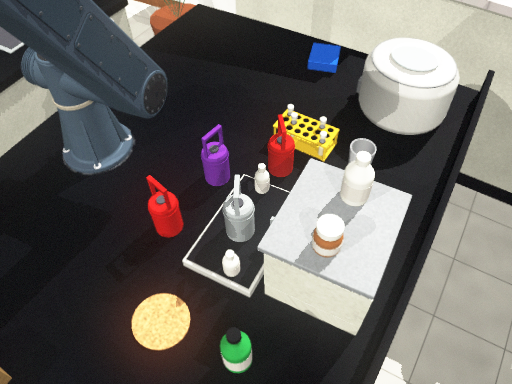

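View pics/top0.png

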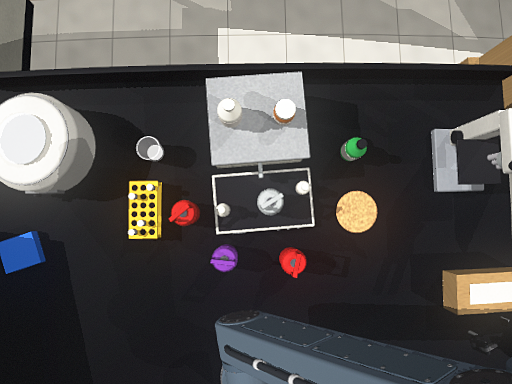

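The scene view shows the steel canister at about (240,217) with its bow near (238,190), and the mat at (160,321). In the top view the canister is at (270,202), the mat at (357,211), the plate spans (214–314, 170–234), and the drawer handle is near (261,170). Red and purple look-alikes stand around it. I'll zoom in next.

```bash
python3 - <<'E'
import cv2,numpy as np
a=cv2.imread("pics/scene0.png")[160:280,180:310]; b=cv2.imread("pics/top0.png")[150:250,200:325]
a=cv2.resize(a,None,fx=5,fy=5,interpolation=cv2.INTER_CUBIC);b=cv2.resize(b,None,fx=6,fy=6,interpolation=cv2.INTER_CUBIC)
cv2.imwrite("pics/sc1.png",a[:600,:]);cv2.imwrite("pics/tc1.png",b[:600])
E
cat > h.py <<'E'
import numpy as np,cv2
from scipy.optimize import least_squares
from scipy.spatial.transform import Rotation as R
from station import viewer,manip
def ray(n,u,v):
    c=viewer.calibration(n);f=192/np.tan(np.radians(c['fov_y']/2))
    K=np.array([[f,0,c['cx']],[0,f,c['cy']],[0,0,1.]])
    s=cv2.undistortPoints(np.array([[[u,v]]],float),K,np.array([c['k1'],0,0,0]),None)[0,0]
    return c['T'][:3,3],c['T'][:3,:3]@np.array([s[0],-s[1],-1])
def onz(n,u,v,z):
    o,d=ray(n,u,v);return o+d*(z-o[2])/d[2]
def tri(p,q):
    o,d=ray('scene',*p);o2,d2=ray('top',*q)
    s=np.linalg.lstsq(np.c_[d,-d2],o2-o,rcond=None)[0]
    a,b=o+d*s[0],o2+d2*s[1];return (a+b)/2,np.linalg.norm(a-b)
def proj(n,p):
    c=viewer.calibration(n);f=192/np.tan(np.radians(c['fov_y']/2))
    q=c['T'][:3,:3].T@(np.array(p)-c['T'][:3,3]);s=np.array([q[0],-q[1]])/-q[2]
    return s*(1+c['k1']*(s@s))*f+[c['cx'],c['cy']]
E
```

```text
(no output)
```

View pics/sc1.png

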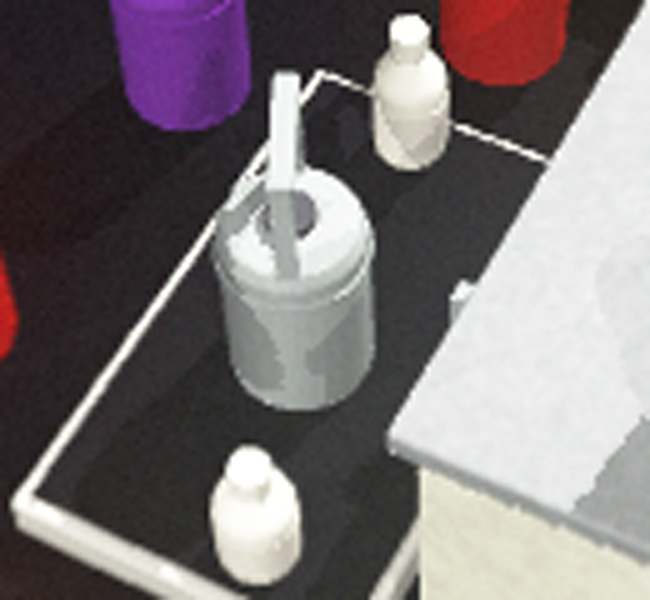

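View pics/tc1.png

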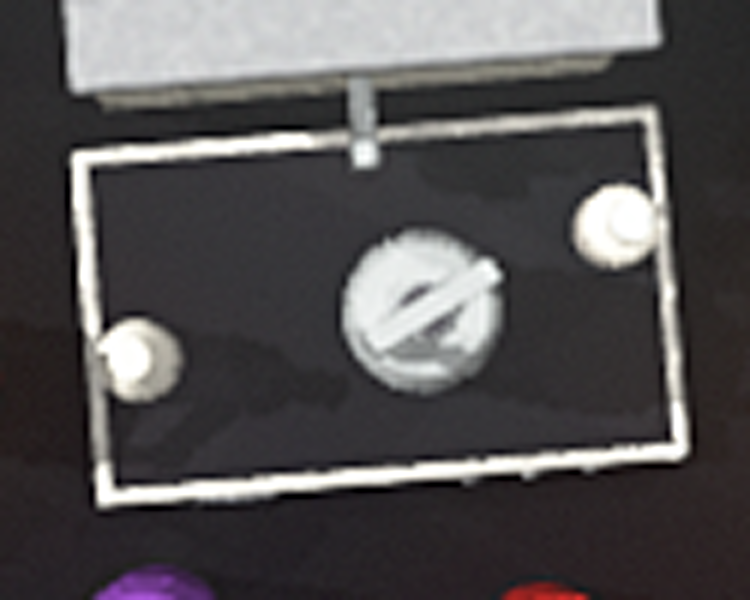

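Crop readings: in the scene view the bar's top face runs from (285,75) to (287,187), and the handle top is near (463,290). In the top view the bar runs from (372,342) to (492,272), the handle-top end is at (366,155), and the plate corners are visible.

```bash
python3 - <<'E'
from h import *
S=lambda u,v:((u+.5)/5-.5+180,(v+.5)/5-.5+160)
T=lambda u,v:((u+.5)/6-.5+200,(v+.5)/6-.5+150)
np.set_printoptions(precision=4,suppress=True)
print("bar mid",tri(S(285,131),T(432,307)))
print("bar far",tri(S(286,77),T(378,338)),"near",tri(S(287,185),T(489,273)))
a,b=onz('top',*T(372,342),.2),onz('top',*T(492,272),.2);print("bar dir deg",np.degrees(np.arctan2(*(b-a)[1::-1])),np.linalg.norm(a-b))
print("handle top",tri(S(463,290),T(366,155)),onz('top',*T(366,155),.105))
P=np.array([onz('top',*T(*p),.03) for p in((70,152),(655,104),(690,458),(100,507))]);print("plate",P,P.mean(0))
d=P[1]-P[0]+P[2]-P[3];e=P[0]-P[3]+P[1]-P[2]
print("yaw",np.degrees(np.arctan2(-d[1],-d[0]))-90,np.degrees(np.arctan2(e[1],e[0])),np.linalg.norm(d)/2,np.linalg.norm(e)/2)
print("lid ctr z.138",onz('top',*T(422,311),.138))
print("bottles",onz('top',*T(132,358),.12),onz('top',*T(630,222),.105))
print("slab front",onz('top',*T(70,93),.195),onz('top',*T(660,47),.195))
C={}
for n in("scene","top"):
    im=cv2.imread(f"pics/{n}0.png");h=cv2.cvtColor(im,cv2.COLOR_BGR2HSV)
    m=cv2.inRange(h,(8,60,120),(28,255,255))
    if n=="scene":m[:280]=0;m[:,:100]=0;m[:,220:]=0
    else:m[:180]=0;m[250:]=0;m[:,:325]=0;m[:,400:]=0
    y,x=np.nonzero(m);C[n]=((x.min()+x.max())/2,(y.min()+y.max())/2);print(n,C[n],len(x),x.mean(),y.mean())
print("mat",tri(C['scene'],C['top']),onz('top',*C['top'],.006))
E
```

```text
bar mid (array([ 0.5386, -0.05  ,  0.1984]), np.float64(0.0010655529198499718))
bar far (array([ 0.5251, -0.0266,  0.202 ]), np.float64(0.0023759747332570903)) near (array([ 0.5537, -0.0744,  0.1982]), np.float64(0.0013213566806847734))
bar dir deg -61.0861752746329 0.06010497928102392
handle top (array([ 0.6133, -0.0263,  0.106 ]), np.float64(0.002449239775245044)) [ 0.6144 -0.0257  0.105 ]
plate [[ 0.6262  0.1214  0.03  ]
 [ 0.6446 -0.1759  0.03  ]
 [ 0.4646 -0.1883  0.03  ]
 [ 0.4472  0.1094  0.03  ]] [ 0.5457 -0.0334  0.03  ]
yaw 3.4414918759377855 3.8921105298348464 0.2980915368693732 0.17992135016054311
lid ctr z.138 [ 0.539  -0.0486  0.138 ]
bottles [0.5207 0.0857 0.12  ] [ 0.5799 -0.1504  0.105 ]
slab front [0.6357 0.1054 0.195 ] [ 0.6508 -0.1528  0.195 ]
scene (np.float64(160.5), np.float64(321.5)) 2678 160.34353995519044 321.2430918595967
top (np.float64(356.5), np.float64(211.5)) 1378 356.1908563134978 211.40058055152394
mat (array([ 0.5043, -0.3274,  0.0015]), np.float64(0.0018415137730151115)) [ 0.505  -0.3255  0.006 ]
```

```bash
python3 -m creep '[{"slide":[0,0,-3],"angular":[0,0,0],"claw":1},{"slide":[0,0,-3],"angular":[0,0,0],"claw":1},{"slide":[2.5,-2.0,0],"angular":[0,0,0],"claw":1},{"slide":[2.5,-2.0,0],"angular":[0,0,0],"claw":1},{"slide":[2.5,-2.0,0],"angular":[0,0,0],"claw":1},{"slide":[2.5,-2.0,0],"angular":[0,0,0],"claw":1},{"slide":[2.5,-2.0,0],"angular":[0,0,0],"claw":1},{"slide":[2.5,-2.0,0],"angular":[0,0,0],"claw":1},{"slide":[2.5,-2.0,0],"angular":[0,0,0],"claw":1},{"slide":[2.5,-2.0,0],"angular":[0,0,0],"claw":1}]' 40
python3 -m creep '[{"slide":[2.5,-2.0,0],"angular":[0,0,0],"claw":1},{"slide":[2.5,-2.0,0],"angular":[0,0,0],"claw":1},{"slide":[2.5,-2.0,0],"angular":[0,0,0],"claw":1},{"slide":[2.5,-2.0,0],"angular":[0,0,0],"claw":1},{"slide":[2.5,-2.0,0],"angular":[0,0,0],"claw":1},{"slide":[2.5,-2.0,0],"angular":[0,0,0],"claw":1},{"slide":[2.5,-2.0,0],"angular":[0,0,0],"claw":1},{"slide":[2.5,-2.0,0],"angular":[0,0,0],"claw":1},{"slide":[2.5,-2.0,0],"angular":[0,0,0],"claw":1},{"slide":[2.5,-2.0,0],"angular":[0,0,0],"claw":1}]'
python3 -m creep '[{"slide":[0,0,0],"angular":[0,0,-0.117],"claw":1},{"slide":[0,0,0],"angular":[0,0,-0.117],"claw":1},{"slide":[0,0,0],"angular":[0,0,-0.117],"claw":1},{"slide":[0,0,0],"angular":[0,0,-0.117],"claw":1},{"slide":[0,0,0],"angular":[0,0,-0.117],"claw":1},{"slide":[0,0,0],"angular":[0,0,-0.117],"claw":1},{"slide":[0,0,0],"angular":[0,0,-0.117],"claw":1},{"slide":[0,0,0],"angular":[0,0,-0.117],"claw":1},{"slide":[0,0,0],"angular":[0,0,-0.117],"claw":1},{"slide":[0,0,0],"angular":[0,0,-0.117],"claw":1}]'
python3 -m creep '[{"slide":[0,0,0],"angular":[0,0,-0.117],"claw":1},{"slide":[0,0,0],"angular":[0,0,-0.117],"claw":1},{"slide":[0,0,0],"angular":[0,0,-0.117],"claw":1},{"slide":[0,0,0],"angular":[0,0,-0.117],"claw":1},{"slide":[0,0,0],"angular":[0,0,-0.117],"claw":1},{"slide":[0,0,0],"angular":[0,0,0],"claw":1},{"slide":[0,0,0],"angular":[0,0,0],"claw":1}]'
cat >> h.py <<'E'
def to(p,rot=None):
    "slide cm (tool axes now) and turn to reach TCP p; prints state"
    s=manip.sense();r=R.from_quat(s['tool_rot'])
    np.set_printoptions(precision=4,suppress=True)
    print("t",s['t'],"tcp",s['tcp_pos'],"F",s['force'],"gap",s['finger_gap'],s['gripper_force'],"\naxes",r.as_matrix().T.round(3).tolist())
    print("slide cm",r.inv().apply(np.array(p)-s['tcp_pos'])*100)
    if rot is not None: print("turn",(r.inv()*rot).as_rotvec())
def frame(z,y):
    z=np.array(z,float);z/=np.linalg.norm(z);y=np.array(y,float);y-=z*(y@z);y/=np.linalg.norm(y)
    return R.from_matrix(np.c_[np.cross(y,z),y,z])
E
python3 - <<'E'
from h import *
a=np.radians(29);to([.5387,-.0495,.176],frame([0,0,-1],[np.cos(a),np.sin(a),0]))
E
```

```text
t: 0.93
tcp_pos: [0.3372, -0.3762, 0.291]
tool_rot: [0.987, 0.16, -0.0, -0.0]
force: [0.5, -0.0, 0.5]
finger_gap: 0.996
gripper_force: 0.0
t: 1.77
tcp_pos: [0.5111, -0.1074, 0.291]
tool_rot: [0.987, 0.16, -0.0, -0.0]
force: [0.5, -0.1, 0.1]
finger_gap: 1.003
gripper_force: 0.0
t: 2.6
tcp_pos: [0.5104, -0.1089, 0.2909]
tool_rot: [0.733, 0.681, -0.0, -0.001]
force: [-0.5, 0.7, -0.7]
finger_gap: 1.0
gripper_force: 0.0
t: 3.18
tcp_pos: [0.5105, -0.1089, 0.291]
tool_rot: [0.509, 0.861, -0.0, -0.0]
force: [-0.3, -0.6, -0.0]
finger_gap: 1.0
gripper_force: 0.0
t 3.1833 tcp [ 0.5105 -0.1089  0.291 ] F [-0.3288 -0.6436 -0.0038] gap 1.0001083902694785 0.0 
axes [[-0.482, 0.876, 0.001], [0.876, 0.482, -0.0], [-0.001, 0.0, -1.0]]
slide cm [ 3.8361  5.3421 11.4998]
turn [-0.0005 -0.0007 -0.0031]
```

```bash
python3 -m creep '[{"slide":[1.92,2.67,0],"angular":[0,0,0],"claw":1},{"slide":[1.92,2.67,0],"angular":[0,0,0],"claw":1},{"slide":[0,0,3],"angular":[0,0,0],"claw":1},{"slide":[0,0,3],"angular":[0,0,0],"claw":0.4},{"slide":[0,0,3],"angular":[0,0,0],"claw":0.2},{"slide":[0,0,2],"angular":[0,0,0],"claw":0.1},{"slide":[0,0,0.5],"angular":[0,0,0],"claw":0.0},{"slide":[0,0,0],"angular":[0,0,0],"claw":0},{"slide":[0,0,0],"angular":[0,0,0],"claw":0}]'
python3 - <<'E'
from h import *
to([.5387,-.0495,.176])
cs=[]
a=viewer.snapshot("scene")[120:270,170:320];b=viewer.snapshot("top")[140:260,200:320]
cv2.imwrite("pics/g.png",np.hstack([cv2.resize(a,(400,400)),cv2.resize(b,(400,400))]))
E
```

```text
t: 3.93
tcp_pos: [0.5395, -0.0498, 0.1769]
tool_rot: [0.508, 0.861, 0.0, 0.0]
force: [0.6, -0.2, 0.2]
finger_gap: 0.499
gripper_force: 0.0
t 3.9333 tcp [ 0.5395 -0.0498  0.1769] F [ 0.5646 -0.1991  0.1601] gap 0.49864294618183974 0.0 
axes [[-0.484, 0.875, -0.001], [0.875, 0.484, 0.001], [0.001, -0.0, -1.0]]
slide cm [ 0.067  -0.0546  0.0916]
```

View pics/g.png

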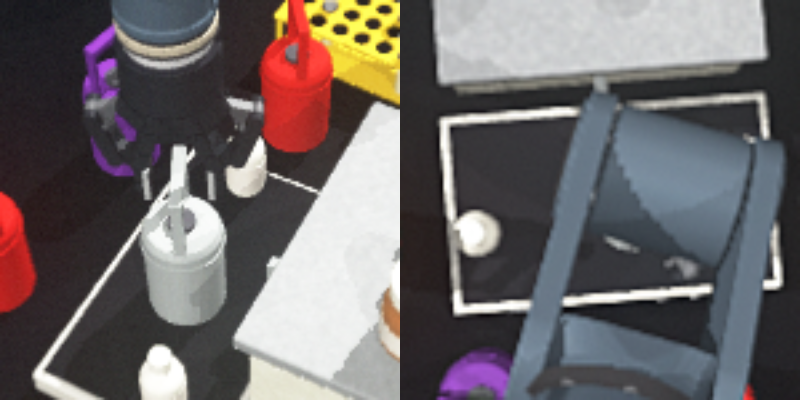

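The scene view (crop about (180,185)) shows the bar centred between the two finger pads. I'll close and lift.

```bash
python3 -m creep '[{"slide":[0,0,0],"angular":[0,0,0],"claw":-0.4},{"slide":[0,0,0],"angular":[0,0,0],"claw":-0.6},{"slide":[0,0,0],"angular":[0,0,0],"claw":-0.8},{"slide":[0,0,0],"angular":[0,0,0],"claw":-1},{"slide":[0,0,0],"angular":[0,0,0],"claw":-1},{"slide":[0,0,0],"angular":[0,0,0],"claw":-1},{"slide":[0,0,-0.3],"angular":[0,0,0],"claw":-1},{"slide":[0,0,-0.7],"angular":[0,0,0],"claw":-1},{"slide":[0,0,-1],"angular":[0,0,0],"claw":-1},{"slide":[0,0,0],"angular":[0,0,0],"claw":-1}]' 60
python3 - <<'E'
from h import *
to([.5045,-.3265,.315])
E
```

```text
t: 4.87
tcp_pos: [0.5397, -0.0497, 0.1978]
tool_rot: [0.508, 0.862, 0.0, 0.001]
force: [1.7, -1.8, -4.3]
finger_gap: 0.129
gripper_force: 58.5
t 4.8667 tcp [ 0.5397 -0.0497  0.1978] F [ 1.7229 -1.8407 -4.2923] gap 0.12892510787334122 58.4854656457901 
axes [[-0.485, 0.875, -0.002], [0.875, 0.485, 0.002], [0.003, -0.001, -1.0]]
slide cm [-22.5259 -16.4738 -11.7079]
```

```bash
python3 -m creep '[{"slide":[0,0,-1],"angular":[0,0,0],"claw":-1},{"slide":[0,0,-1.7],"angular":[0,0,0],"claw":-1},{"slide":[0,0,-2],"angular":[0,0,0],"claw":-1},{"slide":[0,0,-2],"angular":[0,0,0],"claw":-1},{"slide":[0,0,-2],"angular":[0,0,0],"claw":-1},{"slide":[0,0,-2],"angular":[0,0,0],"claw":-1},{"slide":[0,0,-1],"angular":[0,0,0],"claw":-1},{"slide":[-0.5,-0.4,0],"angular":[0,0,0],"claw":-1},{"slide":[-1,-0.8,0],"angular":[0,0,0],"claw":-1},{"slide":[-1.6,-1.2,0],"angular":[0,0,0],"claw":-1}]'
python3 -m creep '[{"slide":[-1.8,-1.3,0],"angular":[0,0,0],"claw":-1},{"slide":[-1.8,-1.3,0],"angular":[0,0,0],"claw":-1},{"slide":[-1.8,-1.3,0],"angular":[0,0,0],"claw":-1},{"slide":[-1.8,-1.3,0],"angular":[0,0,0],"claw":-1},{"slide":[-1.8,-1.3,0],"angular":[0,0,0],"claw":-1},{"slide":[-1.8,-1.3,0],"angular":[0,0,0],"claw":-1},{"slide":[-1.8,-1.3,0],"angular":[0,0,0],"claw":-1},{"slide":[-1.8,-1.3,0],"angular":[0,0,0],"claw":-1},{"slide":[-1.5,-1.1,0],"angular":[0,0,0],"claw":-1},{"slide":[-1,-0.8,0],"angular":[0,0,0],"claw":-1}]'
python3 - <<'E'
from h import *
to([.5045,-.3265,.155])
E
```

```text
t: 5.7
tcp_pos: [0.5314, -0.0877, 0.3119]
tool_rot: [0.507, 0.862, -0.0, -0.002]
force: [0.6, 0.1, -5.7]
finger_gap: 0.126
gripper_force: 58.7
t: 6.53
tcp_pos: [0.5054, -0.2985, 0.311]
tool_rot: [0.509, 0.861, -0.0, -0.002]
force: [-0.7, -0.9, -5.3]
finger_gap: 0.123
gripper_force: 58.7
t 6.5333 tcp [ 0.5054 -0.2985  0.311 ] F [-0.7318 -0.9035 -5.3212] gap 0.12319555326174382 58.68463933467865 
axes [[-0.483, 0.876, 0.003], [0.876, 0.483, -0.003], [-0.004, 0.001, -1.0]]
slide cm [-2.4525 -1.3883 15.5964]
```

```bash
python3 -m creep '[{"slide":[-1.1,-0.7,0],"angular":[0,0,0],"claw":-1},{"slide":[-0.9,-0.6,0],"angular":[0,0,0],"claw":-1},{"slide":[-0.5,-0.3,1],"angular":[0,0,0],"claw":-1},{"slide":[0,0,2],"angular":[0,0,0],"claw":-1},{"slide":[0,0,2.5],"angular":[0,0,0],"claw":-1},{"slide":[0,0,2.5],"angular":[0,0,0],"claw":-1},{"slide":[0,0,2.5],"angular":[0,0,0],"claw":-1},{"slide":[0,0,1.5],"angular":[0,0,0],"claw":-1},{"slide":[0,0,0.8],"angular":[0,0,0],"claw":-1},{"slide":[0,0,0],"angular":[0,0,0],"claw":-1}]'
python3 - <<'E'
from h import *
to([.5045,-.3265,.153])
a=viewer.snapshot("scene")[200:384,80:280];b=viewer.snapshot("top")[140:280,290:430]
cv2.imwrite("pics/p.png",np.hstack([cv2.resize(a,None,fx=2,fy=2),cv2.resize(b,(368,368))]))
E
```

```text
t: 7.37
tcp_pos: [0.5043, -0.3238, 0.1826]
tool_rot: [0.507, 0.862, 0.001, -0.003]
force: [-0.5, -0.3, -4.8]
finger_gap: 0.127
gripper_force: 58.7
t 7.3667 tcp [ 0.5043 -0.3238  0.1826] F [-0.5372 -0.2686 -4.7899] gap 0.12744749861983157 58.71445655822754 
axes [[-0.485, 0.874, 0.005], [0.874, 0.485, -0.001], [-0.004, 0.004, -1.0]]
slide cm [-0.2598 -0.1038  2.9586]
```

View pics/p.png

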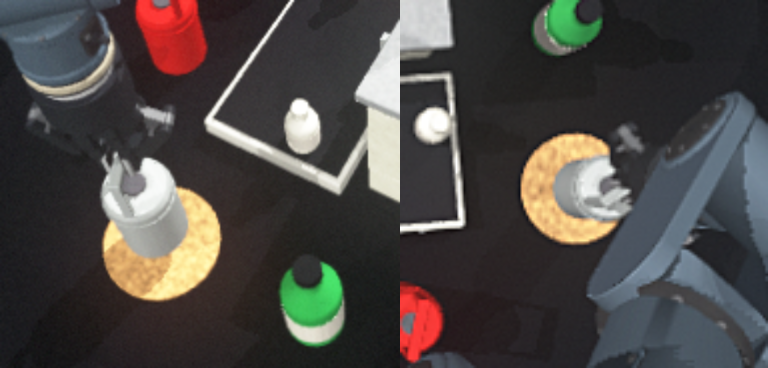

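The canister hangs over the mat, with its lid near (138,190) in the crop. It seems to lean, so I'll compare it with the projection of an upright canister.

```bash
python3 - <<'E'
from h import *
s=manip.sense();x,y,z=s['tcp_pos'];z0=z-.147
im=cv2.imread("pics/p.png")
for n,f in(("scene",lambda p:(p-[80,200])*2+.5),("top",lambda p:(p-[290,140])*2.63+.5+[400,0])):
    for h in(0,.108):
        pts=np.array([f(proj(n,[x+.035*np.cos(t),y+.035*np.sin(t),z0+h])) for t in np.linspace(0,6.28,40)])
        cv2.polylines(im,[pts.round().astype(int)],True,(0,0,255) if h else (255,0,0),1)
im=np.hstack([im[140:280,80:240],im[110:250,500:660]])
cv2.imwrite("pics/p2.png",cv2.resize(im,None,fx=2.5,fy=2.5))
E
```

```text
(no output)
```

View pics/p2.png

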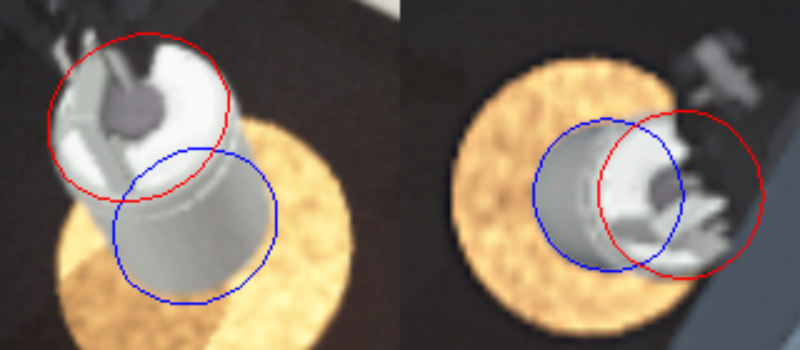

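The overlay matches an upright canister to within a few degrees. I'll lower it slowly.

```bash
python3 -m creep '[{"slide":[-0.1,-0.05,0.8],"angular":[0,0,0],"claw":-1},{"slide":[-0.1,-0.05,0.8],"angular":[0,0,0],"claw":-1},{"slide":[0,0,0.5],"angular":[0,0,0],"claw":-1},{"slide":[0,0,0.2],"angular":[0,0,0],"claw":-1},{"slide":[0,0,0.1],"angular":[0,0,0],"claw":-1},{"slide":[0,0,0.1],"angular":[0,0,0],"claw":-1},{"slide":[0,0,0],"angular":[0,0,0],"claw":-1}]'
python3 -m creep '[{"slide":[0,0,0.1],"angular":[0,0,0],"claw":-1},{"slide":[0,0,0.1],"angular":[0,0,0],"claw":-1},{"slide":[0,0,0],"angular":[0,0,0],"claw":-1}]'
```

```text
t: 8.05
tcp_pos: [0.5055, -0.3277, 0.1603]
tool_rot: [0.508, 0.862, -0.0, 0.0]
force: [0.4, -0.6, -6.0]
finger_gap: 0.125
gripper_force: 58.7
t: 8.3
tcp_pos: [0.5054, -0.3276, 0.1583]
tool_rot: [0.508, 0.862, -0.0, -0.0]
force: [0.7, 0.2, -5.6]
finger_gap: 0.124
gripper_force: 58.7
```

```bash
python3 -m creep '[{"slide":[0,0,0.1],"angular":[0,0,0],"claw":-1},{"slide":[0,0,0.1],"angular":[0,0,0],"claw":-1},{"slide":[0,0,0],"angular":[0,0,0],"claw":-1}]'
python3 -m creep '[{"slide":[0,0,0.1],"angular":[0,0,0],"claw":-1},{"slide":[0,0,0.1],"angular":[0,0,0],"claw":-1},{"slide":[0,0,0],"angular":[0,0,0],"claw":-1}]'
```

```text
t: 8.55
tcp_pos: [0.5053, -0.3275, 0.1561]
tool_rot: [0.508, 0.862, 0.0, -0.0]
force: [0.4, -0.1, -6.0]
finger_gap: 0.124
gripper_force: 58.7
t: 8.8
tcp_pos: [0.5053, -0.3275, 0.154]
tool_rot: [0.508, 0.862, 0.0, -0.0]
force: [0.0, -0.5, -4.6]
finger_gap: 0.127
gripper_force: 58.7
```

```bash
python3 -m creep '[{"slide":[0,0,0.1],"angular":[0,0,0],"claw":-1},{"slide":[0,0,0],"angular":[0,0,0],"claw":-1}]'
```

```text
t: 8.97
tcp_pos: [0.5055, -0.3278, 0.1536]
tool_rot: [0.508, 0.862, -0.0, 0.0]
force: [-0.2, -0.3, -3.5]
finger_gap: 0.123
gripper_force: 59.0
```

```bash
python3 -m creep '[{"slide":[0,0,0.1],"angular":[0,0,0],"claw":-1},{"slide":[0,0,0],"angular":[0,0,0],"claw":-1}]'
```

```text
t: 9.13
tcp_pos: [0.5057, -0.3281, 0.1536]
tool_rot: [0.508, 0.862, -0.0, 0.001]
force: [-2.1, 0.9, 3.7]
finger_gap: 0.125
gripper_force: 59.8
```

Contact felt, so I'll release, rise clear and check.

```bash
python3 -m creep '[{"slide":[0,0,0],"angular":[0,0,0],"claw":-0.7},{"slide":[0,0,0],"angular":[0,0,0],"claw":-0.5},{"slide":[0,0,0],"angular":[0,0,0],"claw":-0.2},{"slide":[0,0,0],"angular":[0,0,0],"claw":0},{"slide":[0,0,0],"angular":[0,0,0],"claw":0},{"slide":[0,0,-1],"angular":[0,0,0],"claw":0},{"slide":[0,0,-3],"angular":[0,0,0],"claw":0},{"slide":[0,0,-4],"angular":[0,0,0],"claw":0},{"slide":[0,0,-4],"angular":[0,0,0],"claw":0},{"slide":[0,0,-3],"angular":[0,0,0],"claw":0}]'
python3 - <<'E'
from h import *
# handle frame: unit yaw 3.6deg; approach dir tilted 30 deg
yw=np.radians(3.65);u=np.array([np.cos(yw),np.sin(yw),0]);v=np.array([-u[1],u[0],0])
for sg in(1,-1):
    t=np.radians(35);z=np.sin(t)*u-np.cos(t)*np.array([0,0,1]);r=frame(z,sg*v)
    g=np.array([.6135,-.026,.085]);print("tcp grip",g+.0187*z);to(g+.0187*z,r)
E
```

```text
t: 9.97
tcp_pos: [0.5061, -0.3281, 0.3065]
tool_rot: [0.508, 0.862, -0.0, 0.002]
force: [0.7, -0.9, -1.0]
finger_gap: 0.498
gripper_force: 0.0
tcp grip [ 0.62420412 -0.02531718  0.06968186]
t 9.9667 tcp [ 0.5061 -0.3281  0.3065] F [ 0.7472 -0.8551 -1.0101] gap 0.4984674866334779 0.0 
axes [[-0.485, 0.875, -0.004], [0.875, 0.485, 0.001], [0.003, -0.003, -1.0]]
slide cm [20.8582 24.9745 23.6306]
turn [-0.3451 -0.5394 -1.091 ]
tcp grip [ 0.6242 -0.0253  0.0697]
t 9.9667 tcp [ 0.5061 -0.3281  0.3065] F [ 0.7472 -0.8551 -1.0101] gap 0.4984674866334779 0.0 
axes [[-0.485, 0.875, -0.004], [0.875, 0.485, 0.001], [0.003, -0.003, -1.0]]
slide cm [20.8582 24.9745 23.6306]
turn [-0.6071  0.3883  1.9422]
```

```bash
python3 - <<'E'
from h import *
a=viewer.snapshot("scene");b=viewer.snapshot("top")
cv2.imwrite("pics/s3.png",a);cv2.imwrite("pics/t3.png",b)
U=lambda i,y,x,h,w,f:cv2.resize(i[y:y+h,x:x+w],None,fx=f,fy=f,interpolation=cv2.INTER_CUBIC)
L=U(a,240,105,130,130,3.0769)   # 400x400
M=U(b,150,240,40,40,10)         # 400x400
N=np.zeros((200,800,3),np.uint8);N[:,:400]=U(b,230,190,66,133,3.0075)[:200-2+1][:200,:400] if False else cv2.resize(b[230:296,190:323],(400,200))
N[:,400:]=cv2.resize(a[200:250,255:355],(400,200))
cv2.imwrite("pics/m3.png",np.vstack([np.hstack([cv2.resize(L,(400,400)),M]),N]))
E
```

```text
(no output)
```

View pics/m3.png

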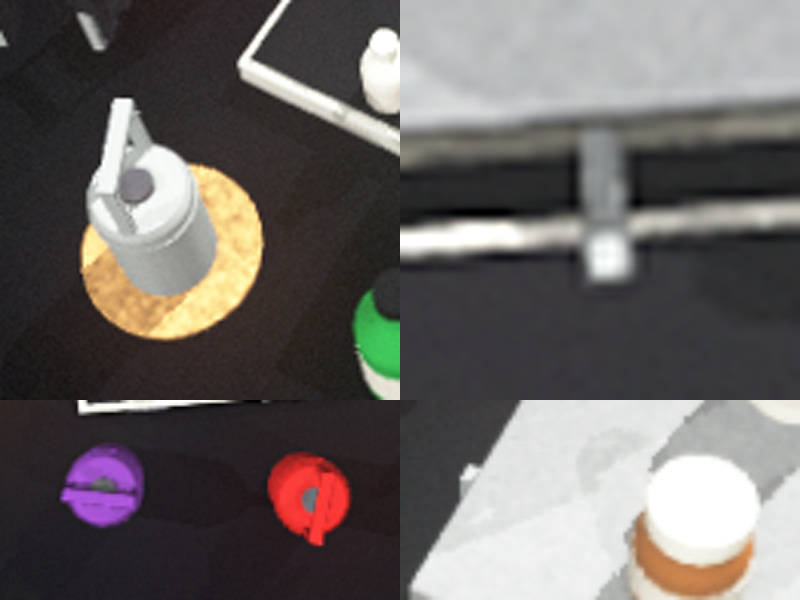

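The canister stands upright on the mat, and the handle top is at about (260.4,175.1) in the top view. The red look-alike (293,263) and the purple one (224,259) are in front of the plate. Next I plan the handle approach.

```bash
python3 - <<'E'
from h import *
print("purple",onz('top',224,258.7,.108),"red",onz('top',293.7,263,.108))
yw=np.radians(3.65);u=np.array([np.cos(yw),np.sin(yw),0]);v=np.array([-u[1],u[0],0])
t=np.radians(30);z=np.sin(t)*u-np.cos(t)*np.array([0,0,1]);r=frame(z,v)
g=np.array([.614,-.0257,.085]);p=g-.11*z;print(p,g+.0187*z);p[2]=.28;to(p,r)
E
```

```text
purple [0.38199172 0.08247285 0.108     ] red [ 0.3648703  -0.11313068  0.108     ]
[ 0.55911156 -0.02920138  0.18026279] [ 0.62333103 -0.02510477  0.06880532]
t 10.0667 tcp [ 0.5083 -0.3301  0.31  ] F [ 0.2599 -0.6136  0.053 ] gap 0.5068256744311271 0.0 
axes [[-0.485, 0.875, -0.014], [0.875, 0.485, 0.005], [0.011, -0.01, -1.0]]
slide cm [23.8896 19.0216  2.7492]
turn [-0.2987 -0.4511 -1.0994]
```

```bash
python3 -m creep '[{"slide":[2.4,1.9,0.27],"angular":[0,0,0],"claw":0},{"slide":[2.4,1.9,0.27],"angular":[0,0,0],"claw":0},{"slide":[2.4,1.9,0.27],"angular":[0,0,0],"claw":0},{"slide":[2.4,1.9,0.27],"angular":[0,0,0],"claw":0},{"slide":[2.4,1.9,0.27],"angular":[0,0,0],"claw":0},{"slide":[2.4,1.9,0.27],"angular":[0,0,0],"claw":0},{"slide":[2.4,1.9,0.27],"angular":[0,0,0],"claw":0},{"slide":[2.4,1.9,0.27],"angular":[0,0,0],"claw":0},{"slide":[2.4,1.9,0.27],"angular":[0,0,0],"claw":0},{"slide":[2.4,1.9,0.27],"angular":[0,0,0],"claw":0}]'
python3 -m creep '[{"slide":[0,0,0],"angular":[-0.0272,-0.041,-0.1],"claw":0},{"slide":[0,0,0],"angular":[-0.0272,-0.041,-0.1],"claw":0},{"slide":[0,0,0],"angular":[-0.0272,-0.041,-0.1],"claw":0},{"slide":[0,0,0],"angular":[-0.0272,-0.041,-0.1],"claw":0},{"slide":[0,0,0],"angular":[-0.0272,-0.041,-0.1],"claw":0},{"slide":[0,0,0],"angular":[-0.0272,-0.041,-0.1],"claw":0},{"slide":[0,0,0],"angular":[-0.0272,-0.041,-0.1],"claw":0},{"slide":[0,0,0],"angular":[-0.0272,-0.041,-0.1],"claw":0},{"slide":[0,0,0],"angular":[-0.0272,-0.041,-0.1],"claw":0},{"slide":[0,0,0],"angular":[-0.0272,-0.041,-0.1],"claw":0}]'
python3 -m creep '[{"slide":[0,0,0],"angular":[-0.0272,-0.041,-0.1],"claw":0},{"slide":[0,0,0],"angular":[0,0,0],"claw":0},{"slide":[0,0,0],"angular":[0,0,0],"claw":0},{"slide":[0,0,0],"angular":[0,0,0],"claw":0}]'
cat >> h.py <<'E'
yw=np.radians(3.65);u=np.array([np.cos(yw),np.sin(yw),0]);v=np.array([-u[1],u[0],0])
t30=np.radians(30);zt=np.sin(t30)*u-np.cos(t30)*np.array([0,0,1]);rt=frame(zt,v)
g=np.array([.614,-.0257,.085])
E
python3 - <<'E'
from h import *
to(g-.06*zt,rt);print(manip.sense()['q'])
E
```

```text
t: 10.9
tcp_pos: [0.5549, -0.0239, 0.275]
tool_rot: [0.508, 0.862, -0.0, -0.0]
force: [0.6, -0.0, -0.6]
finger_gap: 0.501
gripper_force: 0.0
t: 11.73
tcp_pos: [0.5544, -0.025, 0.275]
tool_rot: [0.025, 0.972, 0.013, 0.231]
force: [0.2, 0.6, -0.7]
finger_gap: 0.496
gripper_force: 0.0
t: 12.07
tcp_pos: [0.5555, -0.0254, 0.2753]
tool_rot: [-0.013, 0.969, 0.014, 0.247]
force: [-0.3, 0.1, -0.1]
finger_gap: 0.501
gripper_force: 0.0
t 12.0667 tcp [ 0.5555 -0.0254  0.2753] F [-0.2706  0.1389 -0.0683] gap 0.5013769775805383 0.0 
axes [[-0.878, -0.019, -0.479], [-0.033, 0.999, 0.021], [0.478, 0.034, -0.878]]
slide cm [ 4.1249 -0.6017 13.5016]
turn [ 0.0029 -0.0237 -0.0373]
[-0.3562  0.2326  1.9203  0.3827  0.5605 -2.2357]
```

```bash
python3 -m creep '[{"slide":[2,-0.3,2],"angular":[0.003,-0.024,-0.037],"claw":0},{"slide":[2,-0.3,2],"angular":[0,0,0],"claw":0},{"slide":[0,0,2],"angular":[0,0,0],"claw":0},{"slide":[0,0,1.5],"angular":[0,0,0],"claw":0},{"slide":[0,0,0],"angular":[0,0,0],"claw":0},{"slide":[0,0,0],"angular":[0,0,0],"claw":0}]'
python3 - <<'E'
from h import *
to(g+.0187*zt,rt)
E
```

```text
t: 12.57
tcp_pos: [0.5583, -0.03, 0.1899]
tool_rot: [-0.032, 0.965, 0.009, 0.259]
force: [0.1, -0.3, 0.7]
finger_gap: 0.498
gripper_force: 0.0
t 12.5667 tcp [ 0.5583 -0.03    0.1899] F [ 0.1267 -0.2757  0.7453] gap 0.49754929384947433 0.0 
axes [[-0.864, -0.057, -0.5], [-0.066, 0.998, 0.001], [0.499, 0.033, -0.866]]
slide cm [ 0.408   0.0544 13.7514]
turn [ 0.0015 -0.0002  0.0014]
```

```bash
python3 -m creep '[{"slide":[0.2,0.05,2],"angular":[0,0,0],"claw":0},{"slide":[0.2,0,2],"angular":[0,0,0],"claw":0},{"slide":[0,0,2],"angular":[0,0,0],"claw":0},{"slide":[0,0,2],"angular":[0,0,0],"claw":0},{"slide":[0,0,1.5],"angular":[0,0,0],"claw":0},{"slide":[0,0,0],"angular":[0,0,0],"claw":0}]'
python3 - <<'E'
from h import *
to(g+.0187*zt,rt)
E
```

```text
t: 13.07
tcp_pos: [0.6102, -0.0244, 0.1153]
tool_rot: [-0.03, 0.968, 0.006, 0.25]
force: [0.2, -0.4, 0.0]
finger_gap: 0.499
gripper_force: 0.0
t 13.0667 tcp [ 0.6102 -0.0244  0.1153] F [ 0.2399 -0.3737  0.0149] gap 0.49919971932853596 0.0 
axes [[-0.873, -0.055, -0.485], [-0.061, 0.998, -0.004], [0.484, 0.027, -0.875]]
slide cm [ 1.1101 -0.1391  4.7034]
turn [-0.0043 -0.0177 -0.0003]
```

```bash
python3 -m creep '[{"slide":[0,0,0],"angular":[0,0,0],"claw":0},{"slide":[0,0,0],"angular":[0,0,0],"claw":0}]'
python3 - <<'E'
from h import *
to(g+.0187*zt,rt)
E
```

```text
t: 13.23
tcp_pos: [0.6081, -0.0243, 0.1166]
tool_rot: [-0.03, 0.968, 0.006, 0.25]
force: [-0.5, 0.2, -0.1]
finger_gap: 0.501
gripper_force: 0.0
t 13.2333 tcp [ 0.6081 -0.0243  0.1166] F [-0.4925  0.2169 -0.1309] gap 0.5014886708043601 0.0 
axes [[-0.873, -0.055, -0.484], [-0.061, 0.998, -0.004], [0.484, 0.026, -0.875]]
slide cm [ 0.9867 -0.1524  4.9167]
turn [-0.0045 -0.0179 -0.0006]
```

```bash
python3 - <<'E'
from h import *
print(manip.sense()['q'])
E
```

```text
[-0.30977832  0.58651654  1.95555515  0.96336289  0.21170558 -2.85295244]
```

The last joint is at its range end near the wrist singularity. I'll fit a small kinematic model to choose a better tilt or flip.

```bash
cat > k.py <<'E'
from h import *
D=[([-1.42751874,.528363427,1.43378509,-3.6e-5,1.18137447,-.178502711],[.19758354,-.59226948,.23043399],[.987083513,.160203644,0,-.00096531]),
([-0.3562,0.2326,1.9203,0.3827,0.5605,-2.2357],[.5555,-.0254,.2753],[-.013,.969,.014,.247])]
def ori(q): return R.from_euler('ZYZYZ',[q[0],q[1]+q[2],q[3],q[4],q[5]]) if 0 else R.from_euler('z',q[0])*R.from_euler('y',q[1]+q[2])*R.from_euler('z',q[3])*R.from_euler('y',q[4])*R.from_euler('z',q[5])
def pos(q,P):
    a,d,h,L2,e,L3,d6=P
    b=np.array([a,d,h])+L2*np.array([np.sin(q[1]),0,np.cos(q[1])])+R.from_euler('y',q[1]+q[2]).apply([e,0,L3])
    return R.from_euler('z',q[0]).apply(b)+d6*ori(q).apply([0,0,1])
E
python3 - <<'E'
from k import *
s=manip.sense();D.append((s['q'],s['tcp_pos'],s['tool_rot']))
for q,p,o in D: print((ori(q).inv()*R.from_quat(o)).as_rotvec())
best=None
for i in range(30):
    x0=np.random.uniform([-.1,-.2,.1,.3,-.1,.3,.1],[.1,.2,.5,.6,.1,.6,.4])
    f=least_squares(lambda P:np.r_[np.concatenate([pos(q,P)-p for q,p,_ in D]),1e-3*P[0],1e-3*P[4]],x0)
    if best is None or f.cost<best.cost:best=f
print(best.x,np.abs(best.fun[:9]).max());np.save("P.npy",best.x)
E
```

```text
[ 6.39882318e-07 -4.61233305e-07  1.57079626e+00]
[2.21490331e-04 3.17954339e-04 1.57108198e+00]
[-2.46629547e-16 -2.08093680e-16  1.57079633e+00]
[6.91407410e-05 1.11005906e-01 2.74224646e-01 5.87890363e-01
 1.14075404e-01 3.91673128e-01 2.96667424e-01] 6.786246197224011e-06
```

```bash
cat >> k.py <<'E'
P=np.load("P.npy") if __import__('os').path.exists("P.npy") else None
def ik(p,r,q0):
    lo=np.array([-3.08,-.75,.22,-1.43,0,-2.85]);hi=np.array([3.08,2.2,2.44,4.57,2.65,2.85])
    f=least_squares(lambda q:np.r_[pos(q,P)-p,.2*((ori(q)*R.from_euler('z',np.pi/2)).inv()*r).as_rotvec()],np.clip(q0,lo+.01,hi-.01),bounds=(lo,hi))
    return f.x,np.abs(f.fun).max()
E
python3 - <<'E'
from k import *
np.set_printoptions(precision=2,suppress=True)
for td in(20,25,33,40,45):
  for sg in(1,-1):
    t=np.radians(td);z=np.sin(t)*u-np.cos(t)*np.array([0,0,1]);r=frame(z,sg*v)
    print("tilt",td,sg)
    for q4 in(-.7,.7,2,3.5):
        q=np.array([-.25,.6,1.9,q4,.4,0]);out=[]
        for back,pull in((.1,0),(0,0),(0,.06),(0,.13)):
            p=g+.0187*z-back*z-pull*u
            c=[ik(p,r,np.r_[q[:5],q6]) for q6 in((-2,0,2) if not out else (q[5],))]
            q,e=min(c,key=lambda a:a[1]);out.append((q[3:],round(e,3)))
        if max(o[1] for o in out)<.001: print(" ",*[o[0] for o in out])
E
```

```text
tilt 20 1
tilt 20 -1
  [0.26 0.48 0.99] [0.38 0.32 0.89] [0.61 0.23 0.61] [ 1.25  0.16 -0.11]
  [0.26 0.48 0.99] [0.38 0.32 0.89] [0.61 0.23 0.61] [ 1.25  0.16 -0.11]
  [0.26 0.48 0.99] [0.38 0.32 0.89] [0.61 0.23 0.61] [ 1.25  0.16 -0.11]
  [0.26 0.48 0.99] [0.38 0.32 0.89] [0.61 0.23 0.61] [ 1.25  0.16 -0.11]
tilt 25 1
tilt 25 -1
  [0.48 0.35 0.76] [0.78 0.21 0.48] [ 1.35  0.17 -0.14] [ 2.07  0.22 -0.95]
  [0.48 0.35 0.76] [0.78 0.21 0.48] [ 1.35  0.17 -0.14] [ 2.07  0.22 -0.95]
  [0.48 0.35 0.76] [0.78 0.21 0.48] [ 1.35  0.17 -0.14] [ 2.07  0.22 -0.95]
  [0.48 0.35 0.76] [0.78 0.21 0.48] [ 1.35  0.17 -0.14] [ 2.07  0.22 -0.95]
tilt 33 1
tilt 33 -1
  [ 1.39  0.23 -0.18] [ 1.99  0.22 -0.75] [ 2.31  0.32 -1.13] [ 2.49  0.47 -1.43]
  [ 1.39  0.23 -0.18] [ 1.99  0.22 -0.75] [ 2.31  0.32 -1.13] [ 2.49  0.47 -1.43]
  [ 1.39  0.23 -0.18] [ 1.99  0.22 -0.75] [ 2.31  0.32 -1.13] [ 2.49  0.47 -1.43]
  [ 1.39  0.23 -0.18] [ 1.99  0.22 -0.75] [ 2.31  0.32 -1.13] [ 2.49  0.47 -1.43]
tilt 40 1
  [2.19 0.37 2.11] [2.44 0.4  1.91] [2.54 0.54 1.73] [2.59 0.74 1.53]
  [2.19 0.37 2.11] [2.44 0.4  1.91] [2.54 0.54 1.73] [2.59 0.74 1.53]
  [2.19 0.37 2.11] [2.44 0.4  1.91] [2.54 0.54 1.73] [2.59 0.74 1.53]
  [2.19 0.37 2.11] [2.44 0.4  1.91] [2.54 0.54 1.73] [2.59 0.74 1.53]
tilt 40 -1
  [ 2.19  0.37 -1.03] [ 2.44  0.4  -1.23] [ 2.54  0.54 -1.41] [ 2.59  0.74 -1.61]
  [ 2.19  0.37 -1.03] [ 2.44  0.4  -1.23] [ 2.54  0.54 -1.41] [ 2.59  0.74 -1.61]
  [ 2.19  0.37 -1.03] [ 2.44  0.4  -1.23] [ 2.54  0.54 -1.41] [ 2.59  0.74 -1.61]
  [ 2.19  0.37 -1.03] [ 2.44  0.4  -1.23] [ 2.54  0.54 -1.41] [ 2.59  0.74 -1.61]
tilt 45 1
tilt 45 -1
```

Solution: flip the tool half a turn (q6 away from its limit) and use a tilt of about 33°. I'll retreat first, then turn.

```bash
sed -i 's/^t30=np.radians(30)/t30=np.radians(33)/; s/rt=frame(zt,v)/rt=frame(zt,-v)/' h.py
python3 -m creep '[{"slide":[0,0,-1],"angular":[0,0,0.05],"claw":0},{"slide":[0,0,-2],"angular":[0,0,0.05],"claw":0},{"slide":[0,0,-2.5],"angular":[0,0,0.1],"claw":0},{"slide":[0,0,-2.5],"angular":[0,0,0.115],"claw":0},{"slide":[0,0,-2.5],"angular":[0,0,0.115],"claw":0},{"slide":[0,0,-2],"angular":[0,0,0.115],"claw":0},{"slide":[0,0,0],"angular":[0,0,0.115],"claw":0},{"slide":[0,0,0],"angular":[0,0,0.115],"claw":0},{"slide":[0,0,0],"angular":[0,0,0.115],"claw":0},{"slide":[0,0,0],"angular":[0,0,0.115],"claw":0}]'
python3 -m creep '[{"slide":[0,0,0],"angular":[0,0,0.115],"claw":0},{"slide":[0,0,0],"angular":[0,0,0.115],"claw":0},{"slide":[0,0,0],"angular":[0,0,0.115],"claw":0},{"slide":[0,0,0],"angular":[0,0,0.115],"claw":0},{"slide":[0,0,0],"angular":[0,0,0.115],"claw":0},{"slide":[0,0,0],"angular":[0,0,0.115],"claw":0},{"slide":[0,0,0],"angular":[0,0,0.115],"claw":0},{"slide":[0,0,0],"angular":[0,0,0.115],"claw":0},{"slide":[0,0,0],"angular":[0,0,0.115],"claw":0},{"slide":[0,0,0],"angular":[0,0,0.115],"claw":0}]'
python3 -m creep '[{"slide":[0,0,0],"angular":[0,0,0.115],"claw":0},{"slide":[0,0,0],"angular":[0,0,0.115],"claw":0},{"slide":[0,0,0],"angular":[0,0,0.115],"claw":0},{"slide":[0,0,0],"angular":[0,0,0.115],"claw":0},{"slide":[0,0,0],"angular":[0,0,0.115],"claw":0},{"slide":[0,0,0],"angular":[0,0,0.115],"claw":0},{"slide":[0,0,0],"angular":[0,0,0.115],"claw":0},{"slide":[0,0,0],"angular":[0,0,0.115],"claw":0},{"slide":[0,0,0],"angular":[0,0,0],"claw":0},{"slide":[0,0,0],"angular":[0,0,0],"claw":0}]'
python3 - <<'E'
from h import *
to(g-.09*zt,rt);print(manip.sense()['q'])
E
```

```text
t: 14.07
tcp_pos: [0.5487, -0.0277, 0.2236]
tool_rot: [0.436, 0.864, 0.125, 0.217]
force: [0.5, -0.3, -0.1]
finger_gap: 0.5
gripper_force: 0.0
t: 14.9
tcp_pos: [0.5487, -0.0276, 0.2232]
tool_rot: [0.836, 0.488, 0.223, 0.114]
force: [-0.2, 0.4, -0.3]
finger_gap: 0.5
gripper_force: 0.0
t: 15.73
tcp_pos: [0.549, -0.0277, 0.223]
tool_rot: [0.966, 0.07, 0.25, 0.005]
force: [1.3, 0.4, -0.2]
finger_gap: 0.496
gripper_force: 0.0
t 15.7333 tcp [ 0.549  -0.0277  0.223 ] F [ 1.2587  0.4257 -0.19  ] gap 0.49594643198518307 0.0 
axes [[0.865, 0.138, 0.482], [0.133, -0.99, 0.044], [0.484, 0.026, -0.875]]
slide cm [-1.6375  0.0513  6.2417]
turn [0.0018 0.0705 0.0828]
[-0.3633  0.3162  2.0048  0.526   0.4017  0.6189]
```

```bash
python3 -m creep '[{"slide":[0,0,0],"angular":[0,0.018,0.021],"claw":0},{"slide":[0,0,0],"angular":[0,0.018,0.021],"claw":0},{"slide":[0,0,0],"angular":[0,0.018,0.021],"claw":0},{"slide":[0,0,0],"angular":[0,0.018,0.021],"claw":0},{"slide":[-0.5,0,0.5],"angular":[0,0,0],"claw":0},{"slide":[-0.5,0,1],"angular":[0,0,0],"claw":0},{"slide":[-0.2,0,1],"angular":[0,0,0],"claw":0},{"slide":[0,0,1],"angular":[0,0,0],"claw":0},{"slide":[0,0,0],"angular":[0,0,0],"claw":0},{"slide":[0,0,0],"angular":[0,0,0],"claw":0}]'
python3 - <<'E'
from h import *
to(g+.0187*zt,rt);print(manip.sense()['q'])
E
```

```text
t: 16.57
tcp_pos: [0.5583, -0.027, 0.1862]
tool_rot: [0.958, 0.029, 0.284, -0.009]
force: [0.6, -0.2, -0.2]
finger_gap: 0.499
gripper_force: 0.0
t 16.5667 tcp [ 0.5583 -0.027   0.1862] F [ 0.5542 -0.2059 -0.1704] gap 0.49883838571647177 0.0 
axes [[0.837, 0.051, 0.545], [0.061, -0.998, -0.0], [0.544, 0.033, -0.839]]
slide cm [-0.8476  0.2068 13.3862]
turn [ 0.0012 -0.0002 -0.0026]
[-0.375   0.4067  2.074   1.0739  0.2651  0.1398]
```

```bash
python3 -m creep '[{"slide":[-0.4,0.1,1],"angular":[0,0,0],"claw":0},{"slide":[-0.4,0.1,1.5],"angular":[0,0,0],"claw":0},{"slide":[0,0,1.5],"angular":[0,0,0],"claw":0},{"slide":[0,0,1.5],"angular":[0,0,0],"claw":0},{"slide":[0,0,1.5],"angular":[0,0,0],"claw":0},{"slide":[0,0,1.5],"angular":[0,0,0],"claw":0},{"slide":[0,0,0],"angular":[0,0,0],"claw":0},{"slide":[0,0,0],"angular":[0,0,0],"claw":0}]'
python3 - <<'E'
from h import *
to(g+.0187*zt,rt);print(manip.sense()['q'])
a=viewer.snapshot("scene")[150:270,220:380];b=viewer.snapshot("top")[130:230,200:300]
cv2.imwrite("pics/g4.png",np.hstack([cv2.resize(a,(480,360)),cv2.resize(b,(320,360))]))
E
```

```text
t: 17.23
tcp_pos: [0.5982, -0.0266, 0.1108]
tool_rot: [0.958, 0.029, 0.284, -0.009]
force: [-0.4, -0.3, -0.1]
finger_gap: 0.498
gripper_force: 0.0
t 17.2333 tcp [ 0.5982 -0.0266  0.1108] F [-0.4198 -0.325  -0.0857] gap 0.49825680161181585 0.0 
axes [[0.837, 0.05, 0.545], [0.06, -0.998, -0.001], [0.544, 0.034, -0.838]]
slide cm [-0.0807  0.0064  4.896 ]
turn [ 0.0012 -0.0007 -0.0034]
[-0.3395  0.6056  2.032   1.7324  0.2173 -0.5054]
```

View pics/g4.png

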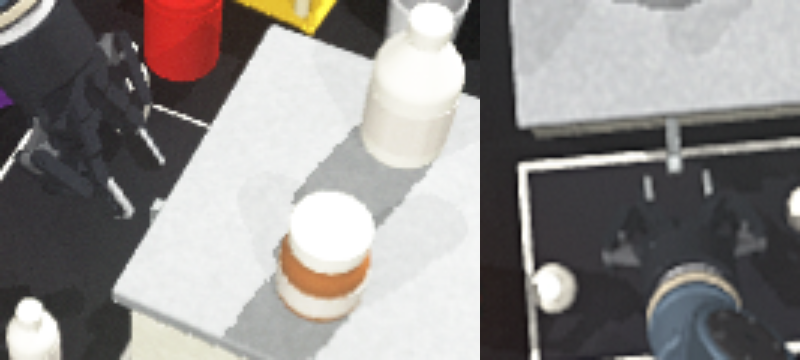

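The top-view crop shows the open fingertips at (648,185) and (708,183), either side of the handle at (675,160). It's aligned, so I'll advance and grip.

```bash
python3 -m creep '[{"slide":[0,0,1],"angular":[0,0,0],"claw":0},{"slide":[0,0,1.3],"angular":[0,0,0],"claw":0},{"slide":[0,0,1.3],"angular":[0,0,0],"claw":0},{"slide":[0,0,1],"angular":[0,0,0],"claw":0},{"slide":[0,0,0.3],"angular":[0,0,0],"claw":0},{"slide":[0,0,0],"angular":[0,0,0],"claw":0},{"slide":[0,0,0],"angular":[0,0,0],"claw":0}]'
python3 - <<'E'
from h import *
to(g+.0187*zt,rt)
E
```

```text
t: 17.92
tcp_pos: [0.6246, -0.025, 0.0702]
tool_rot: [0.958, 0.028, 0.284, -0.009]
force: [0.5, 0.2, 0.0]
finger_gap: 0.499
gripper_force: 0.0
t 17.9167 tcp [ 0.6246 -0.025   0.0702] F [0.5066 0.225  0.0294] gap 0.4990055723025203 0.0 
axes [[0.837, 0.05, 0.546], [0.06, -0.998, -0.001], [0.545, 0.033, -0.838]]
slide cm [-0.0899  0.0005  0.052 ]
turn [ 0.0016 -0.0011 -0.0038]
```

```bash
python3 -m creep '[{"slide":[0,0,0],"angular":[0,0,0],"claw":-0.4},{"slide":[0,0,0],"angular":[0,0,0],"claw":-0.6},{"slide":[0,0,0],"angular":[0,0,0],"claw":-0.8},{"slide":[0,0,0],"angular":[0,0,0],"claw":-1},{"slide":[0,0,0],"angular":[0,0,0],"claw":-1},{"slide":[0,0,0],"angular":[0,0,0],"claw":-1},{"slide":[0,0,0],"angular":[0,0,0],"claw":-1}]' 30
python3 -m creep '[{"slide":[-0.25,0,-0.16],"angular":[0,0,0],"claw":-1},{"slide":[-0.42,0,-0.27],"angular":[0,0,0],"claw":-1},{"slide":[-0.42,0,-0.27],"angular":[0,0,0],"claw":-1},{"slide":[-0.42,0,-0.27],"angular":[0,0,0],"claw":-1}]'
python3 - <<'E'
from h import *
to(g+.0187*zt,rt); print(manip.sense()['force']@u)
E
```

```text
t: 18.5
tcp_pos: [0.6251, -0.0255, 0.0703]
tool_rot: [0.958, 0.028, 0.285, -0.009]
force: [-3.0, -1.9, 4.3]
finger_gap: 0.134
gripper_force: 34.0
t: 18.83
tcp_pos: [0.6085, -0.0264, 0.0703]
tool_rot: [0.958, 0.028, 0.286, -0.009]
force: [3.7, -1.3, 2.3]
finger_gap: 0.137
gripper_force: 33.2
t 18.8333 tcp [ 0.6085 -0.0264  0.0703] F [ 3.7335 -1.2848  2.3224] gap 0.13693415954925026 33.195220828056335 
axes [[0.835, 0.049, 0.548], [0.06, -0.998, -0.001], [0.547, 0.033, -0.836]]
slide cm [ 1.2622 -0.0453  0.9406]
turn [ 0.0017 -0.0044 -0.0038]
3.644103870335746
```

```bash
python3 -m creep '[{"slide":[-0.42,0,-0.27],"angular":[0,0,0],"claw":-1},{"slide":[-0.42,0,-0.27],"angular":[0,0,0],"claw":-1},{"slide":[-0.42,0,-0.27],"angular":[0,0,0],"claw":-1},{"slide":[-0.42,0,-0.27],"angular":[0,0,0],"claw":-1},{"slide":[-0.42,0,-0.27],"angular":[0,0,0],"claw":-1},{"slide":[-0.42,0,-0.27],"angular":[0,0,0],"claw":-1},{"slide":[-0.42,0,-0.27],"angular":[0,0,0],"claw":-1},{"slide":[-0.42,0,-0.27],"angular":[0,0,0],"claw":-1}]'
python3 - <<'E'
from h import *
to(g+.0187*zt,rt); print(manip.sense()['force']@u)
E
```

```text
t: 19.5
tcp_pos: [0.5689, -0.0288, 0.0703]
tool_rot: [0.958, 0.029, 0.287, -0.009]
force: [3.2, -1.2, 3.4]
finger_gap: 0.131
gripper_force: 33.3
t 19.5 tcp [ 0.5689 -0.0288  0.0703] F [ 3.1521 -1.2274  3.427 ] gap 0.13082983291246567 33.25527012348175 
axes [[0.834, 0.05, 0.549], [0.06, -0.998, -0.001], [0.548, 0.033, -0.836]]
slide cm [ 4.5758 -0.0393  3.1222]
turn [ 0.0017 -0.0056 -0.0036]
3.067589977056391
```

```bash
python3 -m creep '[{"slide":[-0.25,0,-0.16],"angular":[0,0,0],"claw":-1},{"slide":[-0.25,0,-0.16],"angular":[0,0,0],"claw":-1},{"slide":[-0.25,0,-0.16],"angular":[0,0,0],"claw":-1},{"slide":[-0.25,0,-0.16],"angular":[0,0,0],"claw":-1},{"slide":[-0.25,0,-0.16],"angular":[0,0,0],"claw":-1},{"slide":[-0.25,0,-0.16],"angular":[0,0,0],"claw":-1}]'
python3 -m creep '[{"slide":[-0.17,0,-0.11],"angular":[0,0,0],"claw":-1},{"slide":[-0.17,0,-0.11],"angular":[0,0,0],"claw":-1},{"slide":[-0.17,0,-0.11],"angular":[0,0,0],"claw":-1},{"slide":[-0.17,0,-0.11],"angular":[0,0,0],"claw":-1}]'
```

```text
t: 20.0
tcp_pos: [0.5511, -0.0298, 0.0702]
tool_rot: [0.958, 0.028, 0.287, -0.009]
force: [2.7, -0.7, 6.4]
finger_gap: 0.129
gripper_force: 33.6
t: 20.33
tcp_pos: [0.543, -0.0303, 0.0702]
tool_rot: [0.958, 0.029, 0.287, -0.009]
force: [3.5, -1.4, 5.9]
finger_gap: 0.133
gripper_force: 33.7
```

```bash
python3 -m creep '[{"slide":[-0.17,0,-0.11],"angular":[0,0,0],"claw":-1},{"slide":[-0.17,0,-0.11],"angular":[0,0,0],"claw":-1},{"slide":[-0.17,0,-0.11],"angular":[0,0,0],"claw":-1}]'
```

```text
t: 20.58
tcp_pos: [0.537, -0.0306, 0.0702]
tool_rot: [0.958, 0.029, 0.287, -0.009]
force: [2.9, 0.3, 7.2]
finger_gap: 0.133
gripper_force: 33.7
```

```bash
python3 -m creep '[{"slide":[-0.17,0,-0.11],"angular":[0,0,0],"claw":-1},{"slide":[-0.17,0,-0.11],"angular":[0,0,0],"claw":-1}]'
```

```text
t: 20.75
tcp_pos: [0.5329, -0.0309, 0.0702]
tool_rot: [0.958, 0.029, 0.287, -0.009]
force: [3.0, -0.7, 6.1]
finger_gap: 0.137
gripper_force: 33.7
```

```bash
python3 -m creep '[{"slide":[-0.17,0,-0.11],"angular":[0,0,0],"claw":-1},{"slide":[-0.17,0,-0.11],"angular":[0,0,0],"claw":-1}]'
```

```text
t: 20.92
tcp_pos: [0.5289, -0.0311, 0.0702]
tool_rot: [0.958, 0.029, 0.287, -0.009]
force: [1.3, -0.1, 6.4]
finger_gap: 0.135
gripper_force: 33.7
```

```bash
python3 -m creep '[{"slide":[-0.1,0,-0.06],"angular":[0,0,0],"claw":-1},{"slide":[-0.1,0,-0.06],"angular":[0,0,0],"claw":-1}]'
```

```text
t: 21.08
tcp_pos: [0.5266, -0.0312, 0.0702]
tool_rot: [0.957, 0.029, 0.287, -0.009]
force: [2.8, -0.2, 7.8]
finger_gap: 0.138
gripper_force: 33.8
```

```bash
python3 -m creep '[{"slide":[-0.1,0,-0.06],"angular":[0,0,0],"claw":-1},{"slide":[-0.1,0,-0.06],"angular":[0,0,0],"claw":-1}]'
```

```text
t: 21.25
tcp_pos: [0.5245, -0.0314, 0.0702]
tool_rot: [0.957, 0.029, 0.287, -0.009]
force: [2.7, -0.3, 7.8]
finger_gap: 0.135
gripper_force: 33.8
```

```bash
python3 -m creep '[{"slide":[-0.1,0,-0.06],"angular":[0,0,0],"claw":-1},{"slide":[-0.1,0,-0.06],"angular":[0,0,0],"claw":-1}]'
```

```text
t: 21.42
tcp_pos: [0.5222, -0.0315, 0.0702]
tool_rot: [0.957, 0.029, 0.287, -0.009]
force: [2.3, 0.0, 9.3]
finger_gap: 0.138
gripper_force: 33.9
```

```bash
python3 -m creep '[{"slide":[-0.1,0,-0.06],"angular":[0,0,0],"claw":-1},{"slide":[-0.1,0,-0.06],"angular":[0,0,0],"claw":-1}]'
```

```text
t: 21.58
tcp_pos: [0.52, -0.0317, 0.0702]
tool_rot: [0.957, 0.029, 0.287, -0.009]
force: [1.8, -0.7, 9.6]
finger_gap: 0.133
gripper_force: 33.9
```

```bash
python3 -m creep '[{"slide":[-0.1,0,-0.06],"angular":[0,0,0],"claw":-1},{"slide":[-0.1,0,-0.06],"angular":[0,0,0],"claw":-1}]'
```

```text
t: 21.75
tcp_pos: [0.5177, -0.0318, 0.0702]
tool_rot: [0.957, 0.029, 0.288, -0.009]
force: [3.5, -0.9, 9.4]
finger_gap: 0.138
gripper_force: 34.0
```

```bash
python3 -m creep '[{"slide":[-0.1,0,-0.06],"angular":[0,0,0],"claw":-1},{"slide":[0,0,0],"angular":[0,0,0],"claw":-1}]'
```

```text
t: 21.92
tcp_pos: [0.5164, -0.0318, 0.0702]
tool_rot: [0.957, 0.028, 0.288, -0.009]
force: [1.0, -0.9, 10.9]
finger_gap: 0.129
gripper_force: 34.2
```

```bash
python3 -m creep '[{"slide":[-0.1,0,-0.06],"angular":[0,0,0],"claw":-1},{"slide":[0,0,0],"angular":[0,0,0],"claw":-1}]'
```

```text
t: 22.08
tcp_pos: [0.5164, -0.0319, 0.0702]
tool_rot: [0.957, 0.029, 0.289, -0.009]
force: [4.9, 1.2, 7.1]
finger_gap: 0.135
gripper_force: 33.5
```

```bash
python3 -m creep '[{"slide":[-0.1,0,-0.06],"angular":[0,0,0],"claw":-1},{"slide":[0,0,0],"angular":[0,0,0],"claw":-1}]'
```

```text
t: 22.25
tcp_pos: [0.5164, -0.0319, 0.0702]
tool_rot: [0.957, 0.03, 0.29, -0.009]
force: [9.2, 2.9, 3.8]
finger_gap: 0.132
gripper_force: 32.8
```

Stop felt: the position is fixed at x=0.5164 and the force is rising to 9 N. I'll release and retreat.

```bash
python3 -m creep '[{"slide":[0,0,0],"angular":[0,0,0],"claw":-0.6},{"slide":[0,0,0],"angular":[0,0,0],"claw":-0.4},{"slide":[0,0,0],"angular":[0,0,0],"claw":-0.1},{"slide":[0,0,0],"angular":[0,0,0],"claw":0},{"slide":[0,0,0],"angular":[0,0,0],"claw":0},{"slide":[0,0,-0.5],"angular":[0,0,0],"claw":0},{"slide":[0,0,-1],"angular":[0,0,0],"claw":0},{"slide":[0,0,-2],"angular":[0,0,0],"claw":0},{"slide":[0,0,-2],"angular":[0,0,0],"claw":0},{"slide":[0,0,-2],"angular":[0,0,0],"claw":0}]'
python3 -m creep '[{"slide":[0,0,-2],"angular":[0,0,0],"claw":0},{"slide":[0,0,-2],"angular":[0,0,0],"claw":0},{"slide":[0,0,-1],"angular":[0,0,0],"claw":0},{"slide":[0,0,0],"angular":[0,0,0],"claw":0},{"slide":[0,0,0],"angular":[0,0,0],"claw":0},{"slide":[0,0,0],"angular":[0,0,0],"claw":0}]'
python3 - <<'E'
from h import *
a=viewer.snapshot("scene");b=viewer.snapshot("top")
cv2.imwrite("pics/f.png",np.hstack([cv2.resize(a[140:370,90:350],(400,354)),cv2.resize(b[100:260,195:395],(400,354))]))
E
```

```text
t: 23.08
tcp_pos: [0.47, -0.0341, 0.1316]
tool_rot: [0.959, 0.028, 0.283, -0.009]
force: [0.0, 0.7, 0.7]
finger_gap: 0.501
gripper_force: 0.0
t: 23.58
tcp_pos: [0.4442, -0.0361, 0.1731]
tool_rot: [0.958, 0.028, 0.284, -0.009]
force: [0.9, -0.4, 0.3]
finger_gap: 0.501
gripper_force: 0.0
```

View pics/f.png

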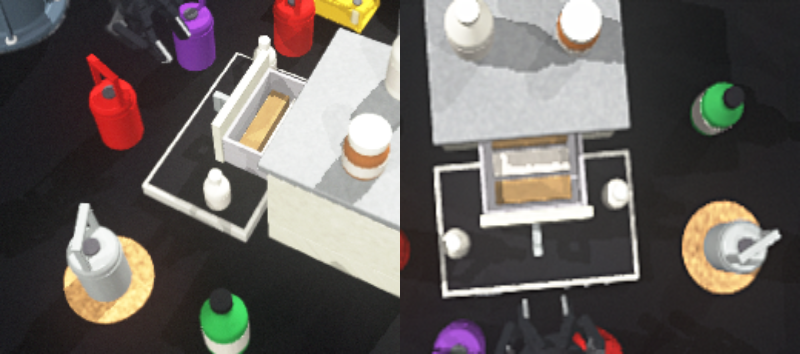

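The drawer is fully out (handle at (537,240)), and the canister is upright on the mat with the bottles standing. I'll lift clear and hand in.

```bash
python3 -m creep '[{"slide":[1.6,0,-2.5],"angular":[0,0,0],"claw":0},{"slide":[1.6,0,-2.5],"angular":[0,0,0],"claw":0},{"slide":[0,0,0],"angular":[0,0,0],"claw":0},{"slide":[0,0,0],"angular":[0,0,0],"claw":0},{"slide":[0,0,0],"angular":[0,0,0],"claw":0}]'
python3 -c "
from station import ticket
print(ticket.sign_off())"
```

```text
t: 24.1
tcp_pos: [0.4463, -0.033, 0.1996]
tool_rot: [0.957, 0.03, 0.288, -0.015]
force: [-0.6, 0.9, -0.1]
finger_gap: 0.5
gripper_force: 0.0
the job is handed in; nothing more can be done
None
```

The job is handed in at 24.1 s: the canister stands upright on the cork mat, the drawer is pulled to its felt stop, and the arm is clear; no verdict came back.

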